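# Unscrew the hub cap of the clogged spray rotor, thread hand unknown

## Robot

A 6-joint arm with a two-finger parallel gripper is mounted at the origin on the work surface. World frame = base frame: x ahead of the robot, y to its left, z up, the work surface at z = 0. Lengths are in m, angles in rad, forces in N, time in s.
With the tool pointing down it reaches from about 0.3 to 0.825 m from the base axis. Payload 5.4 kg.
Tool frame: the origin (TCP) lies on the centre line of the jaws, within the pads' length; the fingertips stand 22 mm ahead of it and the grasp point (between the pads) lies 3 mm ahead of it; z points along the fingers, y is the line along which they close (so a half turn about z gives the same grasp; the last joint's range is limited). The gripper opens to 92 mm and grips with 3 to 60 N. Pads are 20 mm wide; open, the fingers measure 128 mm over their backs; the gripper's body (75 mm by 189 mm) begins 69 mm behind the grasp point.
Start: joints at [-1.436, 0.158, 1.597, -0, 1.386, -0.21], TCP at [0.194, -0.541, 0.237] pointing down, gripper open.
Joint ranges: [-2.91, 2.91], [-0.94, 2.29], [0.18, 2.7], [-1.29, 4.43], [0.17, 2.64], [-3, 3]. Speed limits (rad/s): [2.57, 2.57, 3.14, 3.14, 3.14, 3.14].

## Interface

Orientations are given as a rotation vector (axis times angle).
In Python, from rig import ctrl, kin, eyes, hand_in gives the robot as it stands. The module is installed in compiled form; this text tells all that it offers. Calls block until the motion is done:
- ctrl.move_pose(position, orientation): joint-space move of the TCP to a pose.
- ctrl.move_l(position, rotation=None, speed=0.15, stop_force=None): straight line of the TCP; rotation=None keeps the orientation; speed is the mean speed in m/s. With stop_force (N) it stops when the force on the tool has changed by that much, and returns True; else False.
- ctrl.move_joints(angles): joint-space move.
- ctrl.command_gripper(opening, f_grip=None): finger opening in m; f_grip is the grip in N (None keeps the last); returns when the fingers have stopped.
- ctrl.wait(seconds).
- kin.inverse_kinematics(position, orientation): joint angles nearest the present ones, or None.
- ctrl.read_state(): the state.
- eyes.read_camera(name): name is "scene" or "top"; returns the picture (420x560x3 uint8, blue, green, red); there is no depth.
- eyes.get_calibration(name): a dict with "K" (3x3 intrinsics, pixels), "R" (3x3) and "t" (3): a world point X has camera coordinates R X + t. Camera axes: x right, y down, z forward; pixel columns grow to the right and rows downward; lengths in m; the calibration is good to about 2 mm. A picture is of the moment at which its call begins. get_calibration takes no time and is no camera call.
A pose or a line that the arm cannot do raises ctrl.IKError and nothing moves.
- hand_in(): hands the job in; it is judged then, once.
The state is a dict: "time": time; "joint_positions": joint angles; "joint_velocities": joint speeds; "joint_torque": joint torques, N m; "tcp_pos": TCP position; "eef_rot": TCP orientation; "ft_force": force on the tool from outside, world axes, zero at the start; "torque": the same for the moment, N m; "finger_gap": finger opening in m; "gripper_force": force on a finger pad.
Only numpy, scipy, OpenCV 4.12 (cv2) and the standard library are available. Lean on these libraries where they do the work, as an engineer would, in place of code of your own. Each camera call takes 0.05 s, during which the arm holds its last target. There are 200 camera calls.

## Task

A green drink stirrer has jammed in one of the two spray rotors of the glasswasher: unscrew that rotor's blue hub cap and finish the job still holding the cap in the gripper, lifted well clear above its own rotor (at least 5 cm higher than it sat). The rotors spin opposite ways, so one cap has a right-hand and the other a left-hand thread and nothing shows which: try the cap one way and, if it will not give, the other. Leave the other rotor's cap screwed on, and do not knock over or push about the glasses, bottles and other things around.

Things in the scene. Friction and masses are not known exactly. Their poses are not given: they have to be found in the camera images.
- cap_1 (a point): centre (half-way up) of one hub cap: round ribbed blue plastic, white disc on top, 50 mm across, 40 mm tall, 90 g, screwed down upright with its underside 96 mm above the work surface. The two caps look alike; which rotor each sits on, and which hand its thread has, changes from start to start and is not tied to its name. Fingers may reach down to its underside on all sides.
- cap_2 (a point): centre (half-way up) of one hub cap: round ribbed blue plastic, white disc on top, 50 mm across, 40 mm tall, 90 g, screwed down upright with its underside 96 mm above the work surface. The two caps look alike; which rotor each sits on, and which hand its thread has, changes from start to start and is not tied to its name. Fingers may reach down to its underside on all sides.
- cap_1b: the same cap as cap_1; origin at the centre of its underside. Thread of either cap: turned the tightening way it comes hard against a stop within about 5 degrees; the loosening way it runs freely, at the same height, and from 70 to 120 degrees (next stop at 125) it lifts straight off. Short of 65 degrees it lifts 3 mm at most. The spindle ends 24 mm above the cap's underside.
- cap_2b: the same cap as cap_2; origin at the centre of its underside. Thread as told for cap_1b, one of the two caps left-handed, the other right-handed. Under each cap: a collar 6 mm high, 44 mm across, then the rotor's hub, 68 mm across, its top 9 mm below the cap.
- stirrer (a point): the jet on one arm of the clogged rotor where the green plastic stirrer (7 mm thick, 115 mm long, 30 mm disc at its end) is wedged: 90 mm from that rotor's axis, so its cap is the one about 90 mm away in plan, the other over 240 mm. The stirrer's top is 111 mm above the work surface. Rotors: grey plastic, 300 mm long, 30 mm wide, tops at 83 mm; they turn easily if bumped.
- deck (a point): middle of the steel wash tank's deck, 20 mm above the work surface; the rotor axes stand 170 mm from it along its +y and -y. Tank 400 mm (x) by 740 mm (y), walls 100 mm high, a runner bar along each long side 184 mm from the middle with its top at 142 mm, control strip 130 mm high (knobs to 146) beyond the far side. A tight cap's x axis is parallel to this x axis.
- glass_1: clear stemless wine glass standing upside down on the tank's deck, between the rotors on the far side or in the near left corner; 92 mm wide, 110 mm tall, origin at its underside. Leave alone.
- strainer: steel strainer cup, 72 mm wide, 60 mm tall, on the tank's deck between the rotors on the near side; origin at its underside. Leave alone.
- glass_2: clear glass like glass_1, upside down on the bench to the robot's right. Leave alone.
- glass_3: clear glass like glass_1, upside down on the tank's deck (it and glass_1 may have changed places). Leave alone.
- descaler: white bottle with a red cap, 72 mm wide, 190 mm tall, on the bench at the right; origin at its underside. Leave alone.
- tablets: clear jar with a yellow lid, 80 mm wide, 100 mm tall, on the bench at the left; origin at its underside. Leave alone.
- brush: orange-handled brush lying on the bench at the left. Leave alone.

How it is judged:
By the outcome, as a careful person would: the job done as asked, in the order asked, and still so for the second after the job is handed in, while the arm keeps its last pose, push and grip.
It also fails if it takes over 42 s, if anything falls off the work surface, if the arm or the gripper's body presses on something with over 40 N, if the wrist force passes 120 N, or if a joint passes its speed limit or range.

## Working session

There is one attempt and no reset: what is moved stays moved. The work goes in short steps, each a Python script; the robot and the scene stay as the last script left them, time stands still between calls to the robot, and variables do not carry over. Pictures are saved under pics/ and viewed, at most 10 in all, crops included, and the job is handed in when it is done.

```bash
mkdir -p pics
cat > h.py <<'E'
import numpy as np, cv2
from rig import ctrl, kin, eyes, hand_in
def ray(n,u,v,z):
    c=eyes.get_calibration(n);K,R,t=map(np.array,(c["K"],c["R"],c["t"]))
    o=-R.T@t; d=R.T@np.linalg.inv(K)@[u,v,1]
    return o+d*(z-o[2])/d[2]
E
python3 - <<'E'
from h import *
for n in("top","scene"):
    im=eyes.read_camera(n);cv2.imwrite(f"pics/{n}0.png",im)
    c=eyes.get_calibration(n);R=np.array(c["R"]);print(n,-R.T@np.array(c["t"]),R[2])
    h=cv2.cvtColor(im,cv2.COLOR_BGR2HSV)
    for nm,lo,hi in(("blue",(100,110,50),(130,255,255)),("green",(40,90,40),(85,255,255))):
        m=cv2.inRange(h,lo,hi);k,_,s,ce=cv2.connectedComponentsWithStats(m)
        for i in range(1,k):
            if s[i][4]>15: print(nm,s[i],ce[i].round(1),ray(n,*ce[i],.116 if nm=="blue" else .111).round(3))
print(ctrl.read_state())
E
```

```text
top [ 0.34268293 -0.01043639  1.54188049] [ 0.12735031  0.01765944 -0.99170058]
blue [ 63 128  22   3  37] [ 72.9 128.6] [0.754 0.725 0.116]
blue [330 192  15  15 107] [336.3 199.7] [ 0.528 -0.163  0.116]
blue [226 198  15  15 105] [233.7 205.2] [0.504 0.173 0.116]
green [294 194   7   8  45] [297.  197.7] [ 0.533 -0.034  0.111]
scene [ 1.65826037 -0.01359725  1.12938346] [-0.74214504  0.00225046 -0.67023554]
blue [ 97   0  51  24 825] [120.8   9.2] [-1.259 -0.937  0.116]
blue [166  18  60  26 814] [203.2  34.4] [-0.879 -0.392  0.116]
blue [124  30   9   5  25] [127.8  31.6] [-0.911 -0.813  0.116]
blue [127  41  10   2  16] [131.9  41.6] [-0.775 -0.761  0.116]
blue [321 193  15  19 185] [328.1 203.2] [0.514 0.172 0.116]
blue [217 198  15  18 187] [224.3 207.6] [ 0.538 -0.166  0.116]
blue [  91  294   41   43 1012] [112.8 317.6] [ 0.961 -0.418  0.116]
green [240 206  29  25 102] [256.1 216.2] [ 0.573 -0.062  0.111]
{'time': 0.1, 'joint_positions': array([-1.43606617e+00,  1.58969729e-01,  1.59807585e+00, -3.71227009e-05,
        1.38621204e+00, -2.10097170e-01]), 'joint_velocities': array([-1.20583225e-03, -3.01637729e-03, -1.44536566e-03, -4.79844764e-04,
        6.18402032e-05, -1.45916278e-03]), 'joint_torque': array([ 1.27372909e-04, -3.86506069e+01, -3.22958672e+01,  7.02932174e-02,
        3.38974607e-02, -5.17128706e-05]), 'tcp_pos': array([ 0.19426898, -0.54063288,  0.23574176]), 'eef_rot': array([-3.09337166e+00, -5.38698822e-01, -4.12376637e-05]), 'ft_force': array([-0.38198062, -0.09080642, -0.55043662]), 'torque': array([-0.02047893, -0.03018293, -0.01865673]), 'gripper_force': 0.0, 'finger_gap': 0.09196535013654124}
```

View pics/top0.png

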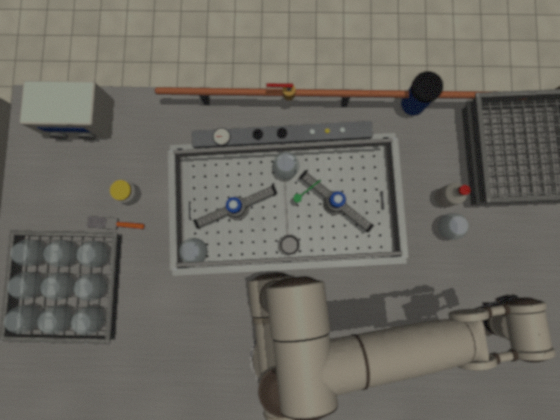

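View pics/scene0.png

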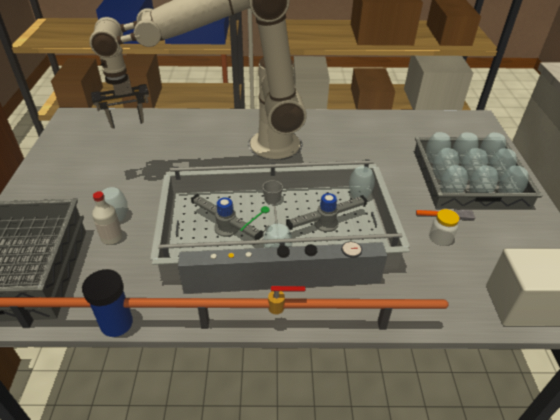

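The top view shows the stirrer's disc at (297,198) and its rod running to (316,183), on an arm of the right rotor. The cap to unscrew is therefore the one at about (336,200). Next I'll measure it precisely in both views.

Run:
```python
from h import *
W={}
for n,box in(("top",(322,186,350,214)),("scene",(208,190,240,222))):
    im=cv2.imread(f"pics/{n}0.png");x0,y0,x1,y1=box
    h=cv2.cvtColor(im,cv2.COLOR_BGR2HSV)[y0:y1,x0:x1]
    b=cv2.inRange(h,(100,110,50),(130,255,255)); k,l,s,c=cv2.connectedComponentsWithStats(b)
    i=1+s[1:,4].argmax();cn,_=cv2.findContours((l==i).astype(np.uint8),0,2)
    hull=cv2.convexHull(cn[0]);f=np.zeros_like(b);cv2.fillPoly(f,[hull],255)
    (cx,cy),r=cv2.minEnclosingCircle(hull);m=cv2.moments(hull)
    w=((f>0)&(h[...,1]<90)&(h[...,2]>110));yy,xx=np.nonzero(w)
    p=(xx.mean()+x0,yy.mean()+y0);W[n]=p
    print(n,"hull",m["m10"]/m["m00"]+x0,m["m01"]/m["m00"]+y0,"circ",cx+x0,cy+y0,r,"white",p,w.sum(),ray(n,*p,.136).round(4), ray(n,m["m10"]/m["m00"]+x0,m["m01"]/m["m00"]+y0,.13).round(4))
P=[];
for n in W:
    c=eyes.get_calibration(n);P.append(np.array(c["K"])@np.c_[c["R"],c["t"]])
X=cv2.triangulatePoints(P[0],P[1],np.array(W["top"]),np.array(W["scene"]));print("tri",(X[:3]/X[3]).ravel())
for q in((.52,-.16,.2),):
  for a in np.arange(-180,181,30):
    from scipy.spatial.transform import Rotation as Ro
    R=Ro.from_euler("z",a,degrees=True)*Ro.from_rotvec([np.pi,0,0])
    j=kin.inverse_kinematics(q,R.as_rotvec());print(a,None if j is None else np.round(j,2))
a=cv2.imread("pics/top0.png")[150:240,270:390];b=cv2.imread("pics/scene0.png")[170:260,180:300]
cv2.imwrite("pics/c.png",cv2.resize(np.vstack([a,b])[:, :],None,fx=3.3,fy=3.3,interpolation=cv2.INTER_CUBIC))
```

```text
top hull 336.9209726443769 199.09726443768997 circ 336.8863639831543 199.04545497894287 7.702902317047119 white (np.float64(337.8095238095238), np.float64(198.23809523809524)) 63 [ 0.5298 -0.1653  0.136 ] [ 0.5277 -0.1631  0.13  ]
scene hull 224.14641744548285 206.4158878504673 circ 224.08536529541016 206.32926750183105 9.203418731689453 white (np.float64(223.7826086956522), np.float64(201.6086956521739)) 46 [ 0.5315 -0.1666  0.136 ] [ 0.5479 -0.1646  0.13  ]
tri [ 0.52997738 -0.16619351  0.13464279]
-180 [-0.52  0.11  1.73  0.    1.31 -2.09]
-150 [-0.52  0.11  1.73 -0.    1.31 -2.62]
-120 None
-90 [-0.52  0.11  1.73 -0.    1.31  2.62]
-60 [-0.52  0.11  1.73 -0.    1.31  2.1 ]
-30 [-0.52  0.11  1.73 -0.    1.31  1.57]
0 [-0.52  0.11  1.73 -0.    1.31  1.05]
30 [-0.52  0.11  1.73 -0.    1.31  0.53]
60 [-0.52  0.11  1.73 -0.    1.31  0.  ]
90 [-0.52  0.11  1.73  0.    1.31 -0.52]
120 [-0.52  0.11  1.73  0.    1.31 -1.04]
150 [-0.52  0.11  1.73  0.    1.31 -1.57]
180 [-0.52  0.11  1.73  0.    1.31 -2.09]
```

View pics/c.png

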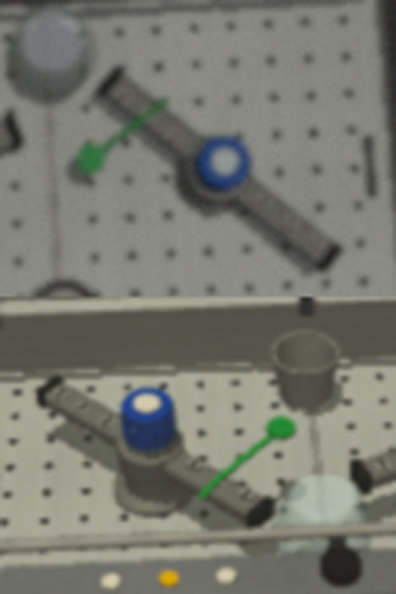

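Both views agree: the cap is at (0.530, -0.166) and its top triangulates to 0.1346 (expected 0.136). The stirrer rod passes about 75 mm away, on the far-left side. I'll close the fingers along a line roughly perpendicular to that direction, with j6 near mid-range.

```bash
cat >> h.py <<'E'
from scipy.spatial.transform import Rotation as Ro
def down(a): return (Ro.from_euler("z",a,degrees=True)*Ro.from_rotvec([np.pi,0,0])).as_rotvec()
def rep(s):
    q=ctrl.read_state();print(s,"t%.1f"%q["time"],"p",q["tcp_pos"].round(4),"j6 %.3f"%q["joint_positions"][5],"F",q["ft_force"].round(1),"M",q["torque"].round(2),"gap %.4f"%q["finger_gap"],"gf %.1f"%q["gripper_force"],flush=True);return q
def turn(deg,n=1):
    for i in range(n):
        j=ctrl.read_state()["joint_positions"] if i==0 else j
        j=np.array(j);j[5]+=np.radians(deg)/n;ctrl.move_joints(j);rep("turn")
E
python3 - <<'E'
from h import *
p=np.array([.530,-.166,0])
s=ctrl.read_state();ctrl.move_l(s["tcp_pos"]+[0,0,.06],speed=.2)
ctrl.move_pose(p+[0,0,.22],down(45));rep("above")
print(ctrl.move_l(p+[0,0,.122],speed=.12,stop_force=8));rep("down")
ctrl.command_gripper(.04,40);rep("grip")
turn(6,3)
E
```

```text
above t2.4 p [ 0.5299 -0.167   0.2201] j6 0.264 F [ 0.4 -0.3  0.1] M [-0.03 -0.03  0.02] gap 0.0920 gf 0.0
False
down t3.4 p [ 0.5306 -0.1664  0.1229] j6 0.264 F [ 0.1 -0.6 -0.3] M [-0.04 -0.08  0.03] gap 0.0917 gf 0.0
grip t4.1 p [ 0.5301 -0.166   0.1221] j6 0.264 F [-0.1  0.6  0.4] M [-0.04 -0.01 -0.05] gap 0.0501 gf 40.0
turn t4.3 p [ 0.53   -0.166   0.1221] j6 0.298 F [ 0.4 -0.7 -0. ] M [-0.03  0.02  0.03] gap 0.0502 gf 40.0
turn t4.6 p [ 0.5301 -0.166   0.1221] j6 0.333 F [-0.4  0.3 -0.1] M [-0.05  0.01 -0.01] gap 0.0504 gf 40.0
turn t4.8 p [ 0.53   -0.166   0.1221] j6 0.368 F [-0.   0.5 -0.2] M [-0.02 -0.01 -0.01] gap 0.0498 gf 40.0
```

Run:
```python
from h import *
turn(9,3)
```

```text
turn t5.1 p [ 0.53  -0.166  0.122] j6 0.418 F [0.3 0.1 0.3] M [-0.08 -0.02 -0.02] gap 0.0498 gf 40.0
turn t5.3 p [ 0.5301 -0.166   0.1221] j6 0.470 F [ 0.5 -0.5  0.7] M [ 0.1  -0.01  0.01] gap 0.0503 gf 40.0
turn t5.6 p [ 0.53   -0.1661  0.1221] j6 0.522 F [0.6 0.9 0.2] M [-0.   -0.03 -0.02] gap 0.0498 gf 40.0
```

There is no moment after 15°, past where the stop would be, so this is the loosening way. I'll continue to 95° and watch the moment.

Run:
```python
from h import *
turn(80,5)
p=ctrl.read_state()["tcp_pos"]
print(ctrl.move_l(p+[0,0,.012],speed=.03,stop_force=12));rep("lift")
cv2.imwrite("pics/l.png",cv2.resize(eyes.read_camera("scene")[150:270,160:320],None,fx=4,fy=4))
```

```text
turn t5.9 p [ 0.53   -0.1661  0.122 ] j6 0.797 F [0.1 0.1 0.7] M [ 0.02 -0.03 -0.02] gap 0.0500 gf 40.0
turn t6.3 p [ 0.53   -0.1661  0.1221] j6 1.075 F [-0.2  0.1 -0.2] M [0.01 0.02 0.02] gap 0.0500 gf 40.0
turn t6.7 p [ 0.53   -0.166   0.1221] j6 1.354 F [-0.2  0.2 -0.4] M [0.03 0.04 0.01] gap 0.0501 gf 40.0
turn t7.0 p [ 0.53   -0.166   0.1221] j6 1.633 F [0.4 0.8 0. ] M [0.09 0.01 0.02] gap 0.0501 gf 40.0
turn t7.4 p [ 0.53  -0.166  0.122] j6 1.912 F [-0.5  0.1 -0.3] M [ 0.14  0.05 -0.  ] gap 0.0499 gf 40.0
False
lift t8.0 p [ 0.5301 -0.1661  0.1342] j6 1.918 F [ 0.2  0.2 -1.7] M [ 0.15 -0.07  0.01] gap 0.0501 gf 40.0
```

View pics/l.png

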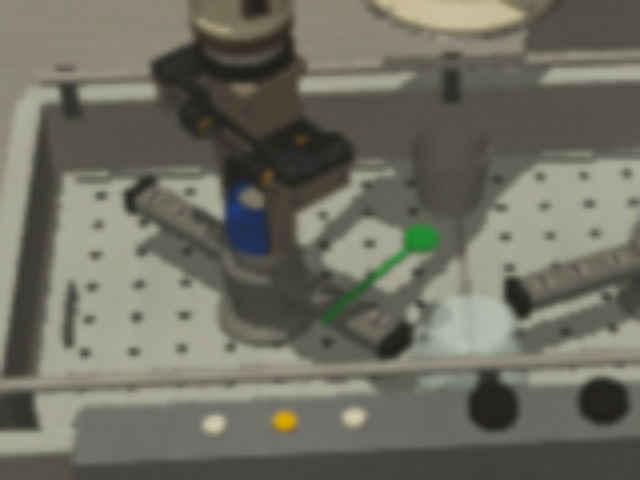

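The picture shows the cap rising with the fingers at about (248,215), and the rotor and stirrer have not moved. The load is only about the cap's weight, so it's free. Next I'll lift it well clear.

Run:
```python
from h import *
print(ctrl.move_l([.530,-.166,.222],speed=.1,stop_force=15));ctrl.wait(.5);rep("up")
cv2.imwrite("pics/m.png",cv2.resize(eyes.read_camera("scene")[120:260,160:420],None,fx=3,fy=3))
```

```text
False
up t9.6 p [ 0.53   -0.166   0.2219] j6 1.919 F [-0.4 -0.1  0.3] M [ 0.14  0.   -0.05] gap 0.0500 gf 40.0
```

View pics/m.png

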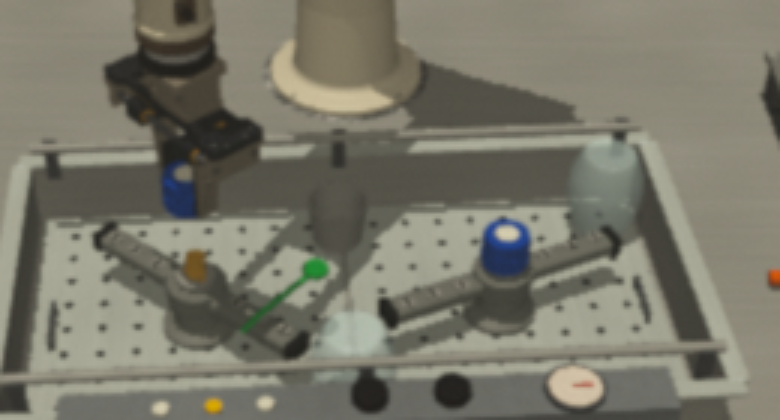

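The cap is in the gripper at (182,190). The bare spindle shows below it at (195,265), the other cap is still on at (507,248), and nothing else has moved.

```bash
python3 -c "
from h import *
print(hand_in())"
```

```text
the job is handed in; nothing more can be done
None
```

I unscrewed the clogged (right-hand) rotor's cap and handed the job in at about 10 s, with the gripper holding the cap about 10 cm above its own rotor; the other cap is still screwed on and nothing else appears to have moved.

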